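# Reset the bread slicing guide to thin toast slices

### The job

The bread slicing guide is set too thick for the toaster. With a fingertip push the wings of its black wing nut round, anticlockwise from above, until the clamp lets go; then push the steel tab so that the stop slides towards the knife posts and its red pointer stands at the red line of the scale (12 mm slices), and push the wings round the other way until the nut is about as tight as it was. Push only: do not pinch or force the nut or the stop, and leave the things standing around where they are.

Things in the scene. Friction and masses are not known exactly. Their poses are not given: they have to be found in the camera images.
- guide: Bread slicing guide: pale wooden board 130 (x) by 300 (y), top 16 mm up, stuck fast to the worktop. Origin: centre of its underside, z up. Along y: loaf bed with rails 44 mm high (y -150 to -47), slotted knife posts at x = +/-55 (y -46 to -24, tops at 94), sliding stop, stud with wing nut (y = 62), tab of the stop. Scale on the -x side of the foot: a line each 4 mm, the longer red one at 12 mm.
- stud (a point): Point on the fixed upright stud's axis (guide x = 0, y = 62 mm), 48 mm over the worktop, at mid height of the wings; axes as guide. The stud ends in a steel cap, 13 mm across, 75 mm over the worktop, that keeps the nut on. Black wing nut: wings 66 mm from tip to tip, 6.5 mm thick, 36 to 57 mm over the worktop at nut angle 0 (0.4 mm higher per rad of loosening); hub 21 mm across.
- wing_nut (a joint): Angle of the nut in rad, positive anticlockwise from above (loosening): a wing points at this angle, and one at this + pi, from the guide's x axis. Above 0 the stop is free; at 0 the rubber washer touches the foot; below, it clamps ever harder. Starts at -4.6 to -3.8; tight is below -3.2; end stops -5.4 and 4.5. Turns with 0.03 to 0.07 N m (1 to 3 N on a wing), stays where left.
- slice_stop (a joint): Setting of the stop in m = slice thickness = gap from the white stop plate to the knife posts; grows along the guide's +y, away from the posts. Starts at 0.028 to 0.037; the red line is 0.012; ends of travel 0 and 0.040. Free, it slides with about 1.5 N and stays where left. Steel foot 50 mm wide, top 24 mm over the worktop.
- plate (a point): Centre of the top edge of the white stop plate, 68 mm over the worktop; plate 96 mm wide (x), 8 mm thick (y), its outer (+y) side at guide y = -16 mm + setting; on that side a steel bracket, 50 mm wide, reaches to y = -12 mm + setting. Moves with the stop; axes as guide.
- tab (a point): Centre of the outer (+y) face of the steel tab at the stop's free end, 38 mm over the worktop, at guide y = 113 mm + setting; tab 50 mm wide (x), 7 mm thick (y), top 48 mm over the worktop. Axes as guide. Push it along the guide's -y to thin the slices. (Wall cupboards hang over the back of the worktop: x > 0.62 m, z > 0.55 m.)
- tea_tin: small green lacquered tin with a pale lid, 62 mm across, 67 high (mm); loose bystander, origin at the centre of its underside
- clothes_peg: pink clothes peg, 72x15x12 (mm); loose bystander, origin at the centre of its underside
- lemon: lemon, 76x56x55 (mm); loose bystander, origin at the centre of its underside
- garlic: garlic bulb, 56 across (mm); loose bystander, origin at the centre of its underside
- egg_timer: red and white wind-up egg timer, 63 across, 58 high (mm); loose bystander, origin at the centre of its underside
- spice_jar: spice jar with a red cap, 45 across, 106 high (mm); loose bystander, origin at the centre of its underside
- teaspoon: teaspoon, 130 long (mm); loose bystander, origin at the centre of its underside

How it is judged:
By the outcome, as a careful person would: the job done as asked, in the order asked, and still so for the second after the job is handed in, with the robot touching nothing.
It also fails if it takes over 64 s, if anything falls off the work surface, if the arm or the gripper's body presses on something with over 40 N, if the wrist force passes 120 N, or if a joint passes its speed limit or range.

### The arm

A 7-joint arm with a two-finger parallel gripper is mounted at the origin on a cart in front of the work surface, level with it; the furniture and walls round the work are solid. World frame = base frame: x ahead of the robot, y to its left, z up, the work surface at z = 0. Lengths are in m, angles in rad, forces in N, time in s.
With the tool pointing down it reaches from about 0.425 to 0.875 m from the base axis. Payload 4.7 kg.
Tool frame: the origin (TCP) lies midway between the tips of the shut fingers; the grasp point (between the pads) lies 19 mm behind it; z points along the fingers, y is the line along which they close (so a half turn about z gives the same grasp; the last joint's range is limited). The gripper opens to 87 mm and grips with 3 to 60 N. Pads are 19 mm wide; open, the fingers measure 117 mm over their backs; the gripper's body (75 mm by 190 mm) begins 51 mm behind the grasp point.
Start: joints at [1.34, 0.321, -0.07, 1.45, 0.023, 1.371, -0.057], TCP at [0.158, -0.631, 0.223] pointing down, gripper open.
Joint ranges: [-2.86, 2.86], [-0.3, 2.09], [-1.38, 1.24], [0.06, 2.45], [-1.56, 4.7], [0.09, 2.05], [-2.69, 2.69]. Speed limits (rad/s): [2.57, 2.57, 3.14, 3.14, 3.14, 3.14, 3.14].

### API

Orientations are given as a rotation vector (axis times angle).
In Python, from bench import ctrl gives the robot as it stands. The module is installed in compiled form; this text tells all that it offers.
- The arm moves only by the shell command python3 -m handwheel 'ROWS' [FORCE]. ROWS is JSON, a list of rows, each a list of 7 numbers: the finger opening in m, from 0 to 0.087, then the shift along the tool's x, y, z in m, then the turn, a rotation vector about the tool's x, y, z in degrees. A call has 1 to 12 rows; each row shifts and turns the commanded pose from where the row before left it, along the tool's axes as they then stand; what a row does not reach is not made up. A row lasts 1/8 s, in which the tool goes at most 62.5 mm and 10.7 degrees, less where a joint would pass 70% of its speed; a pose out of reach is approached as far as the arm can. A call is refused whole if a number of a shift passes 0.0625 or a number of a turn 10.7, either way. A call with a gripper value outside its range is refused whole. The fingers move at their own pace and stop on an object; FORCE is the grip in N (left out, the last holds). Time passes only in rows, so rows that do not move let the fingers close. It gives the time, the measured TCP pose, the force, the opening and the grip force at its end, in the units of the state.
- ctrl.get_state(): the state, without advancing time (a new reading comes with each control period).
- ctrl.get_image(name): name is "scene" or "top"; returns (picture, depth): 400x640x3 uint8, blue, green, red; 400x640 float32, m along the optical axis (not along the pixel's ray), 0 where there is no reading.
- ctrl.camera_info(name): a dict with "intrinsics" (3x3 intrinsics, pixels), "R" (3x3) and "t" (3): a world point X has camera coordinates R X + t. Camera axes: x right, y down, z forward; pixel columns grow to the right and rows downward; lengths in m; the calibration is good to about 2 mm. A picture is of the moment at which its call begins. camera_info takes no time and is no camera call.
- ctrl.close_job(): hands the job in; it is judged then, once.
The state is a dict: "time": time; "joint_positions": joint angles; "qd": joint speeds; "joint_torque": joint torques, N m; "position": TCP position; "tool_rot": TCP orientation; "ft_force": force on the tool from outside, world axes, zero at the start; "torque": the same for the moment, N m; "grip_width": opening from 0.0 (shut) to 1.0 (fully open); "grip_force": force on a finger pad.
Only numpy, scipy, OpenCV 4.12 (cv2) and the standard library are available. Lean on these libraries where they do the work, as an engineer would, in place of code of your own. Each camera call takes 0.05 s, during which the arm holds its last target. There are 200 camera calls.

## Working session

There is one attempt and no reset: what is moved stays moved. The work goes in short steps, Python scripts to look and compute and a shell command to move; the robot and the scene stay as the last step left them, time stands still between calls to the robot, and variables do not carry over. Pictures are saved under pics/ and viewed, at most 10 in all, crops included, and the job is handed in when it is done.

```bash
mkdir -p pics; python3 - <<'E'
from bench import ctrl
import cv2,numpy as np
for n in("scene","top"):
    im,d=ctrl.get_image(n); cv2.imwrite(f"pics/{n}0.png",im); np.save(f"pics/{n}0.npy",d)
    c=ctrl.camera_info(n); print(n,c)
s=ctrl.get_state();print(s)
E
```

```text
scene {'intrinsics': array([[380.39682165,   0.        , 318.43518431],
       [  0.        , 380.39682165, 201.35544081],
       [  0.        ,   0.        ,   1.        ]]), 'R': array([[-0.85982496, -0.51027639, -0.01786178],
       [-0.38104725,  0.66457098, -0.64276622],
       [ 0.33985884, -0.54586026, -0.76585413]]), 't': array([0.48582642, 0.22979567, 0.98476115])}
top {'intrinsics': array([[429.43567963,   0.        , 319.15061857],
       [  0.        , 429.43567963, 201.35841936],
       [  0.        ,   0.        ,   1.        ]]), 'R': array([[ 0.00964094, -0.99993993,  0.005215  ],
       [-0.97736367, -0.01052529, -0.2113042 ],
       [ 0.2113464 , -0.00305978, -0.97740643]]), 't': array([0.02141225, 0.57709217, 1.17643428])}
{'time': 0.1, 'joint_positions': array([ 1.34007624,  0.32172926, -0.07005912,  1.45155038,  0.0225849 ,
        1.37082643, -0.05689829]), 'qd': array([ 0.00231127, -0.00076417, -0.00036218, -0.0038557 ,  0.00079383,
        0.00067178, -0.00119418]), 'joint_torque': array([ 1.44607031e-05, -4.92571664e+01, -4.05661231e-01, -3.13393986e+01,
       -6.41450426e-02,  3.96774570e-02,  6.33404284e-05]), 'position': array([ 0.15736804, -0.63014285,  0.22158475]), 'tool_rot': array([-3.11639584e+00, -3.83398508e-01,  4.68280988e-04]), 'ft_force': array([0.45769566, 0.96503652, 0.6904999 ]), 'torque': array([ 0.01749544,  0.02370452, -0.03670751]), 'grip_force': 0.0, 'grip_width': 1.000330931926799}
```

View pics/scene0.png

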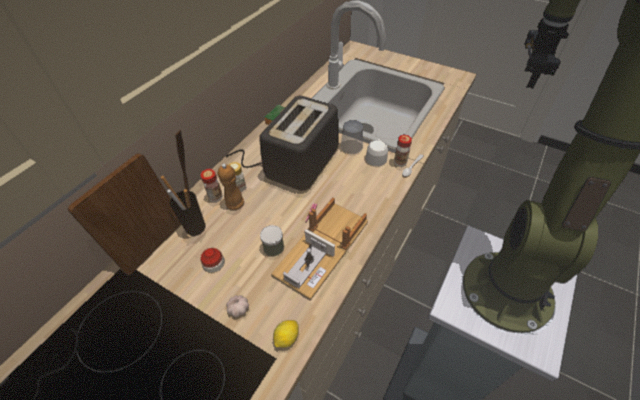

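View pics/top0.png

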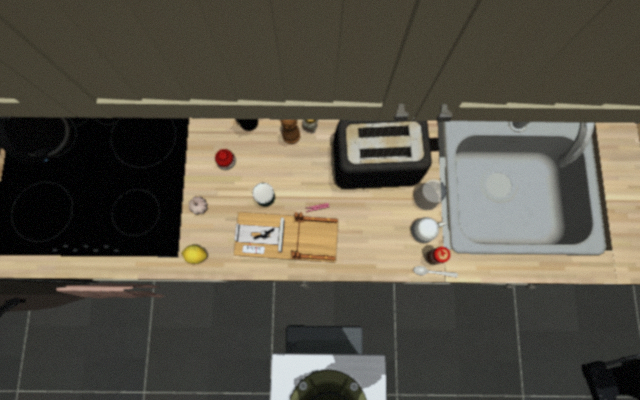

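Scene: the guide is in the middle of the worktop. In the top view its board spans columns 235–338 and rows 212–260, with the bed on the right and the nut near (263,235). Next I'll enlarge both.

```bash
python3 - <<'E'
import cv2,numpy as np
im=cv2.imread("pics/top0.png")[200:270,225:345]; a=cv2.resize(im,None,fx=6.5,fy=6.5,interpolation=cv2.INTER_CUBIC)
cv2.imwrite("pics/topc.png",a)
im=cv2.imread("pics/scene0.png")[195:300,265:375]; cv2.imwrite("pics/scc.png",cv2.resize(im,None,fx=5.6,fy=5.6,interpolation=cv2.INTER_CUBIC))
E
```

```text
(no output)
```

View pics/topc.png

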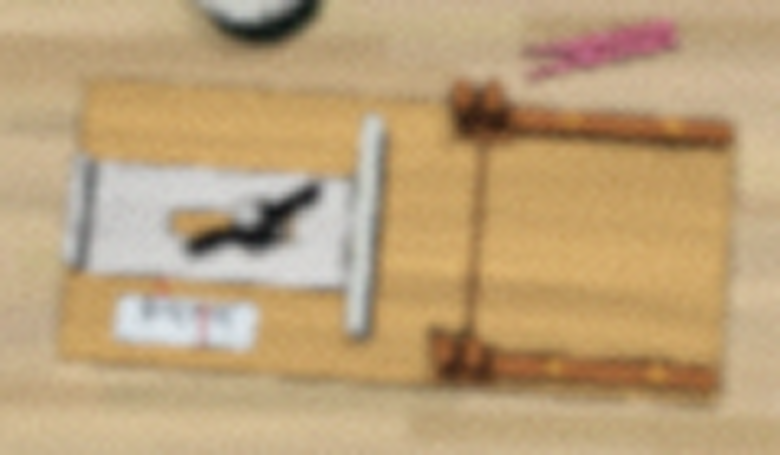

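View pics/scc.png

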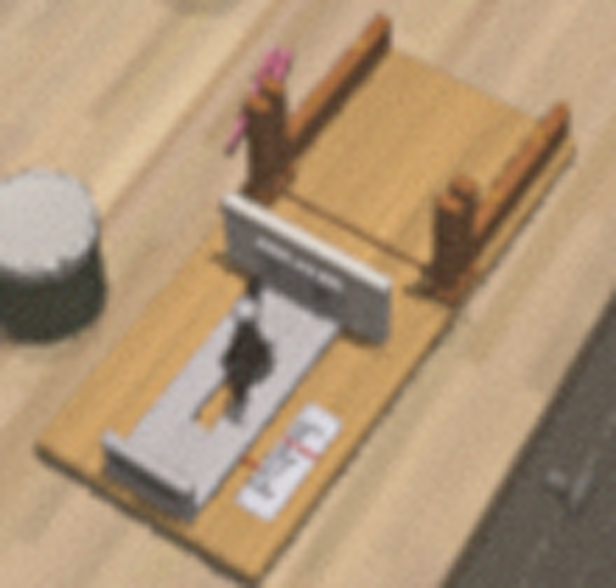

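Top crop: the board corners are at (83,80), (62,360) and (718,400). The cap is at (250,215), with wing tips at (318,188) and (193,247). The plate's top runs (373,118)–(357,335), and the tab is on the left at about x=75. Scene crop: corners at (38,448), (255,578) and (575,148), with the cap at (247,310).

```bash
cat >h.py <<'E'
from bench import ctrl
import numpy as np
from scipy.optimize import least_squares
CI={n:ctrl.camera_info(n) for n in("scene","top")}
def px(n,u,v):
    if n=="top": return np.array([(u+.5)/6.5-.5+225,(v+.5)/6.5-.5+200])
    return np.array([(u+.5)/5.6-.5+265,(v+.5)/5.6-.5+195])
def proj(n,X):
    c=CI[n];p=c["intrinsics"]@(c["R"]@np.asarray(X)+c["t"]);return p[:2]/p[2]
def atz(n,p,z):
    c=CI[n];r=c["R"].T@np.linalg.solve(c["intrinsics"],[p[0],p[1],1]);o=-c["R"].T@c["t"];return o+r*(z-o[2])/r[2]
def tri(a,b):
    return least_squares(lambda X:np.r_[proj("top",X)-a,proj("scene",X)-b],[.5,.2,.05]).x
def w(p,g):
    x,y,t=p;c,s=np.cos(t),np.sin(t);return np.array([x+c*g[0]-s*g[1],y+s*g[0]+c*g[1],g[2]])
def inv(p,X):
    x,y,t=p;c,s=np.cos(t),np.sin(t);d=np.array(X[:2])-[x,y];return np.array([c*d[0]+s*d[1],-s*d[0]+c*d[1],X[2]])
E
python3 - <<'E'
from h import *
cor=[((65,150,16),(83,80),(38,448)),((-65,150,16),(62,360),(255,578)),((-65,-150,16),(718,400),(575,148)),((0,62,75),(250,215),(247,310))]
obs=[]
for g,a,b in cor:
    a=px("top",*a);b=px("scene",*b);X=tri(a,b);print(g,X.round(4),(proj("top",X)-a).round(2),(proj("scene",X)-b).round(2))
    obs+=[("top",g,a),("scene",g,b)]
f=lambda p:np.concatenate([proj(n,w(p,np.array(g)/1e3))-q for n,g,q in obs])
r=least_squares(f,[.5,.2,0.]);P=r.x;print(P.round(4),np.degrees(P[2]),r.fun.round(1))
a=atz("top",px("top",318,188),.0555);b=atz("top",px("top",193,247),.0555)
A,B=inv(P,a),inv(P,b);print("tips",A,B,np.hypot(*(A-B)[:2]),np.arctan2(*(A-B)[1::-1])-np.pi)
m=inv(P,(a+b)/2);print("mid",m)
for q in((373,118),(357,335)):print("plate",inv(P,atz("top",px("top",*q),.068)))
for q in((70,155),(65,265),(98,160),(85,270)):print("tab",inv(P,atz("top",px("top",*q),.048)))
for q in((162,285),(205,325)):print("ptr/red",inv(P,atz("top",px("top",*q),.018)))
for q in((250,462),(303,452)):print("ptr/red sc",inv(P,atz("scene",px("scene",*q),.018)))
for n in((0,62,48),(0,113+33,38)):print(n,w(P,np.array(n)/1e3))
E
```

```text
(65, 150, 16) [0.5523 0.2713 0.0056] [0.21 0.57] [-0.52 -0.14]
(-65, 150, 16) [0.4259 0.2754 0.0048] [-0.05 -0.15] [0.14 0.03]
(-65, -150, 16) [ 0.4097 -0.0216  0.0015] [0.1  0.36] [-0.37 -0.09]
(0, 62, 75) [0.4838 0.1852 0.0637] [0.03 0.08] [-0.08 -0.02]
[ 0.4793  0.1258 -0.0485] -2.7763181862010695 [-0.8  0.2 -1.  -1.6 -2.   1.   0.7 -0.1  0.   0.9  0.7 -2.5 -1.4  0.
 -0.3 -1.4]
tips [0.01662097 0.03193374 0.0555    ] [-0.01256633  0.08439327  0.0555    ] 0.06003250134859102 -4.204662660573837
mid [0.00202732 0.0581635  0.0555    ]
plate [0.04703655 0.00903671 0.068     ]
plate [-0.04783703  0.00867479  0.068     ]
tab [0.02595724 0.14359886 0.048     ]
tab [-0.02288203  0.14093861  0.048     ]
tab [0.02445523 0.13100691 0.048     ]
tab [-0.0245616   0.13195755  0.048     ]
ptr/red [-0.02596512  0.10251808  0.018     ]
ptr/red [-0.04273395  0.08163382  0.018     ]
ptr/red sc [-0.02925105  0.10477135  0.018     ]
ptr/red sc [-0.04722567  0.08687553  0.018     ]
(0, 62, 48) [0.48228827 0.18776043 0.048     ]
(0, 146, 38) [0.48635697 0.27166184 0.038     ]
```

```bash
python3 - <<'E'
from h import *
for n,pts in(("top",[(250,215),(200,100),(200,350),(600,250),(365,220),(75,215),(110,220),(500,30)]),("scene",[(247,312),(120,420),(400,120),(310,240),(230,585-20),(160,430),(150,480),(60,560),(100,100)])):
    D=np.load(f"pics/{n}0.npy");c=CI[n]
    for q in pts:
        p=px(n,*q);i=np.round(p).astype(int)
        d=D[i[1],i[0]];X=c["R"].T@(np.linalg.solve(c["intrinsics"],[i[0],i[1],1])*d-c["t"]);print(n,q,X.round(4))
E
```

```text
top (250, 215) [0.4817 0.1842 0.0732]
top (200, 100) [0.5429 0.217  0.0176]
top (200, 350) [0.4309 0.2127 0.015 ]
top (600, 250) [0.4769 0.0324 0.0134]
top (365, 220) [0.4832 0.1342 0.0664]
top (75, 215) [0.4846 0.265  0.0467]
top (110, 220) [0.4879 0.2518 0.0241]
top (500, 30) [0.5807 0.0788 0.0035]
scene (247, 312) [0.4804 0.1883 0.0702]
scene (120, 420) [0.5218 0.2428 0.013 ]
scene (400, 120) [0.4945 0.0158 0.0127]
scene (310, 240) [0.4771 0.1376 0.0683]
scene (230, 565) [0.4371 0.2774 0.0129]
scene (160, 430) [0.5008 0.2396 0.0212]
scene (150, 480) [0.4844 0.2717 0.0389]
scene (60, 560) [ 0.5109  0.3124 -0.001 ]
scene (100, 100) [ 0.6508  0.0746 -0.002 ]
```

Depth agrees with the given heights: cap about 0.072, board 0.014 and tab 0.045. So the stud is at about (0.481, 0.186), guide yaw is −2.8°, the nut is at about −4.2 and the stop at about 0.030. My plan is to straddle the stud with the fingers 44 mm apart, so they push on both wings without pinching, and turn about the stud's axis.

```bash
cat >>h.py <<'E'
from scipy.spatial.transform import Rotation as Ro
def go(x,y,z,line=None):
    "remaining shift in tool axes, and turn about tool z (deg) to bring tool y to world yaw line"
    s=ctrl.get_state();R=Ro.from_rotvec(s["tool_rot"]).as_matrix()
    yw=np.degrees(np.arctan2(R[1,1],R[0,1]))
    print("t",round(s["time"],2),"pos",s["position"].round(4),"line",yw.round(1),"tilt",R[:2,2].round(4),"q",s["joint_positions"].round(2),"F",s["ft_force"].round(1),"T",s["torque"].round(2))
    d=R.T@(np.array([x,y,z])-s["position"]);print("shift",d.round(4),"norm",np.linalg.norm(d).round(4))
    if line is not None: print("turn z",-((line-yw+180)%360-180))
E
python3 -m handwheel '[[0.044,0.0534,-0.0234,0,0,0,0],[0.044,0.0534,-0.0234,0,0,0,0],[0.044,0.0534,-0.0234,0,0,0,0],[0.044,0.0534,-0.0234,0,0,0,0],[0.044,0.0534,-0.0234,0,0,0,0],[0.044,0.0534,-0.0234,0,0,0,0],[0.044,0.0534,-0.0234,0,0,0,0]]' 10
python3 -c "from h import *;go(.481,.186,.22,-105)"
```

```text
time: 0.98
position: [0.4815, -0.3798, 0.2222]
tool_rot: [-3.118, -0.383, 0.001]
ft_force: [0.4, -1.8, 0.4]
grip_width: 0.509
grip_force: 0.0
t 0.97 pos [ 0.4815 -0.3798  0.2222] line -76.0 tilt [-0.0005  0.    ] q [ 0.88  0.26 -0.31  1.54  0.08  1.36 -0.76] F [ 0.4 -1.8  0.4] T [-0.02  0.01 -0.05]
shift [ 0.1365 -0.5491  0.0022] norm 0.5658
turn z 29.013220504448753
```

```bash
python3 -m handwheel '[[0.044,0.0137,-0.0549,0,0,0,2.9],[0.044,0.0109,-0.0555,0,0,0,2.9],[0.044,0.0081,-0.056,0,0,0,2.9],[0.044,0.0052,-0.0563,0,0,0,2.9],[0.044,0.0024,-0.0565,0,0,0,2.9],[0.044,-0.0005,-0.0566,0,0,0,2.9],[0.044,-0.0034,-0.0565,0,0,0,2.9],[0.044,-0.0062,-0.0562,0,0,0,2.9],[0.044,-0.0091,-0.0559,0,0,0,2.9],[0.044,-0.0119,-0.0553,0,0,0,2.9]]'
python3 -c "from h import *;go(.4812,.1862,.10,-105)"
```

```text
time: 2.22
position: [0.4797, 0.1861, 0.2224]
tool_rot: [3.114, -0.413, 0.001]
ft_force: [1.8, 0.5, 0.1]
grip_width: 0.506
grip_force: 0.0
t 2.23 pos [0.4797 0.1861 0.2224] line -105.1 tilt [ 0.0003 -0.0007] q [ 0.34  0.08 -0.79  1.76  0.06  1.33 -2.3 ] F [1.8 0.5 0.1] T [ 0.05 -0.04 -0.1 ]
shift [ 0.0013 -0.0005  0.1224] norm 0.1224
turn z -0.09835064060774812
```

```bash
python3 -m handwheel '[[0.044,0.0013,-0.0005,0.05,0,0,0],[0.044,0,0,0.05,0,0,0],[0.044,0,0,0.03,0,0,0],[0.044,0,0,0.02,0,0,0],[0.044,0,0,0.015,0,0,0],[0.044,0,0,0.015,0,0,0],[0.044,0,0,0,0,0,0]]'
python3 - <<'E'
from h import *
import cv2
go(.4812,.1862,.042)
im,_=ctrl.get_image("scene");cv2.imwrite("pics/s1.png",cv2.resize(im[130:310,240:420],None,fx=3.3,fy=3.3,interpolation=cv2.INTER_CUBIC))
E
```

```text
time: 3.1
position: [0.4812, 0.1847, 0.0419]
tool_rot: [3.115, -0.409, -0.001]
ft_force: [-0.3, -0.5, 1.0]
grip_width: 0.503
grip_force: 0.0
t 3.1 pos [0.4812 0.1847 0.0419] line -105.0 tilt [-0.001  -0.0001] q [ 0.26  0.29 -0.76  1.96  0.24  0.98 -2.44] F [-0.3 -0.5  1. ] T [0.05 0.03 0.05]
shift [-0.0004 -0.0015 -0.0001] norm 0.0015
```

View pics/s1.png

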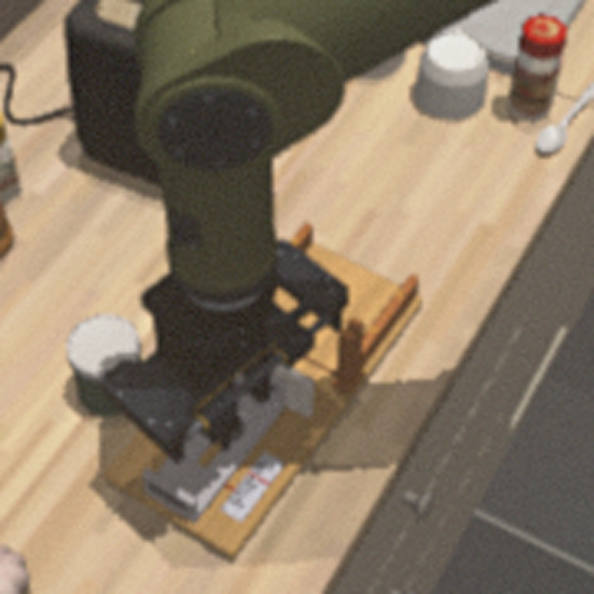

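The fingers straddle the nut without touching, and the force is near zero. Now I'll turn anticlockwise.

```bash
python3 -m handwheel '[[0.044,-0.0004,-0.0015,0,0,0,-5],[0.044,0,0,0,0,0,-5],[0.044,0,0,0,0,0,-5],[0.044,0,0,0,0,0,-5],[0.044,0,0,0,0,0,-8],[0.044,0,0,0,0,0,-8],[0.044,0,0,0,0,0,-8],[0.044,0,0,0,0,0,-8],[0.044,0,0,0,0,0,-8]]'
python3 -c "from h import *;go(.4812,.1862,.042)"
```

```text
time: 4.28
position: [0.483, 0.1869, 0.0439]
tool_rot: [2.899, 1.209, 0.005]
ft_force: [0.5, 1.5, 1.2]
grip_width: 0.509
grip_force: 0.5
t 4.28 pos [0.483  0.1869 0.0439] line -44.7 tilt [0.0032 0.0008] q [ 0.41  0.35 -0.95  1.95  0.34  1.01 -1.47] F [0.5 1.5 1.2] T [ 0.16 -0.23 -0.01]
shift [-0.0017 -0.0008  0.0018] norm 0.0026
```

```bash
python3 -m handwheel '[[0.044,0,0,0,0,0,-8],[0.044,0,0,0,0,0,-8],[0.044,0,0,0,0,0,-8],[0.044,0,0,0,0,0,-8],[0.044,0,0,0,0,0,-8],[0.044,0,0,0,0,0,-8],[0.044,0,0,0,0,0,-8],[0.044,0,0,0,0,0,-8],[0.044,0,0,0,0,0,0]]'
python3 - <<'E'
from h import *
import cv2
go(.4812,.1862,.042)
a,_=ctrl.get_image("scene");a=cv2.resize(a[195:300,265:375],(520,496),interpolation=cv2.INTER_CUBIC)
cv2.imwrite("pics/s2.png",a)
E
```

```text
time: 5.4
position: [0.4822, 0.1864, 0.0432]
tool_rot: [1.826, 2.556, 0.001]
ft_force: [0.4, 0.6, 0.8]
grip_width: 0.513
grip_force: 0.0
t 5.4 pos [0.4822 0.1864 0.0432] line 18.9 tilt [0.0011 0.0003] q [ 0.58  0.46 -1.17  1.95  0.49  1.06 -0.47] F [0.4 0.6 0.8] T [ 0.   -0.09 -0.02]
shift [ 0.0001 -0.001   0.0012] norm 0.0016
```

View pics/s2.png

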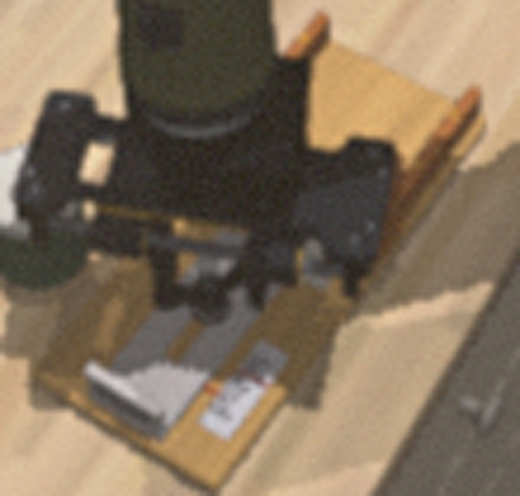

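The nut follows the fingers. Joint 3 is drifting towards its limit (−1.17 of −1.38), so I'll take short strokes and watch it.

```bash
python3 -m handwheel '[[0.044,0,-0.001,0.0005,0,0,-8],[0.044,0,0,0,0,0,-8],[0.044,0,0,0,0,0,-8],[0.044,0,0,0,0,0,-8]]'
python3 -c "from h import *;go(.4812,.1862,.042)"
```

```text
time: 5.95
position: [0.4821, 0.1856, 0.0427]
tool_rot: [1.046, 2.96, 0.001]
ft_force: [1.3, -0.1, 1.0]
grip_width: 0.503
grip_force: 0.8
t 5.95 pos [0.4821 0.1856 0.0427] line 51.1 tilt [ 0.0027 -0.0005] q [ 0.65  0.55 -1.28  1.95  0.59  1.1   0.01] F [ 1.3 -0.1  1. ] T [ 0.01 -0.55 -0.07]
shift [ 0.001  -0.0001  0.0007] norm 0.0013
```

```bash
python3 -m handwheel '[[0.044,0.0005,0,0,0,0,-7],[0.044,0,0,0,0,0,-7],[0.044,0,0,0,0,0,-6]]'
python3 -c "from h import *;go(.4812,.1862,.042)"
```

```text
time: 6.32
position: [0.4816, 0.1857, 0.0425]
tool_rot: [0.518, 3.096, -0.001]
ft_force: [2.0, -1.0, 0.6]
grip_width: 0.507
grip_force: 0.8
t 6.33 pos [0.4816 0.1857 0.0425] line 71.0 tilt [ 0.0022 -0.0008] q [ 0.67  0.59 -1.32  1.95  0.64  1.12  0.32] F [ 2.  -1.   0.6] T [-0.04 -0.59 -0.04]
shift [0.0006 0.0003 0.0005] norm 0.0008
```

```bash
python3 -m handwheel '[[0.044,0,0,0,0,0,5],[0.044,0,0,-0.03,0,0,0],[0.044,0,0,-0.03,0,0,8],[0.044,0,0,0,0,0,10.5],[0.044,0,0,0,0,0,10.5],[0.044,0,0,0,0,0,10.5],[0.044,0,0,0,0,0,10.5],[0.044,0,0,0,0,0,10.5],[0.044,0,0,0,0,0,10.5],[0.044,0,0,0,0,0,10.5],[0.044,0,0,0,0,0,10.5]]'
python3 -c "from h import *;go(.4812,.1862,.102,-112)"
```

```text
time: 7.7
position: [0.4804, 0.1862, 0.1025]
tool_rot: [2.67, 1.653, 0.001]
ft_force: [0.2, 0.5, 0.3]
grip_width: 0.505
grip_force: 0.0
t 7.7 pos [0.4804 0.1862 0.1025] line -26.5 tilt [ 0.0011 -0.0006] q [ 0.51  0.27 -1.03  1.9   0.26  1.11 -1.09] F [0.2 0.5 0.3] T [-0.03 -0.08  0.01]
shift [0.0004 0.0007 0.0005] norm 0.0009
turn z 85.52447019299888
```

```bash
python3 -m handwheel '[[0.044,0,0,0,0,0,10.5],[0.044,0,0,0,0,0,10.5],[0.044,0,0,0,0,0,10.5],[0.044,0,0,0,0,0,10.5],[0.044,0,0,0,0,0,10.5],[0.044,0,0,0,0,0,10.5],[0.044,0,0,0,0,0,10.5],[0.044,0,0,0,0,0,10.5],[0.044,0,0,0,0,0,0]]'
python3 - <<'E'
from h import *
import cv2
go(.4812,.1862,.042,-112)
a,_=ctrl.get_image("scene");a=cv2.resize(a[195:300,265:375],(616,588),interpolation=cv2.INTER_CUBIC)
cv2.imwrite("pics/s3.png",a)
E
```

```text
time: 8.82
position: [0.4804, 0.1863, 0.1025]
tool_rot: [3.094, -0.544, 0.002]
ft_force: [-0.4, -1.0, -0.5]
grip_width: 0.507
grip_force: 0.0
t 8.82 pos [0.4804 0.1863 0.1025] line -110.0 tilt [ 0.0011 -0.0005] q [ 0.32  0.21 -0.81  1.91  0.17  1.1  -2.48] F [-0.4 -1.  -0.5] T [ 0.   -0.01 -0.03]
shift [ 0.0007 -0.0002  0.0605] norm 0.0605
turn z 2.037771806384825
```

View pics/s3.png

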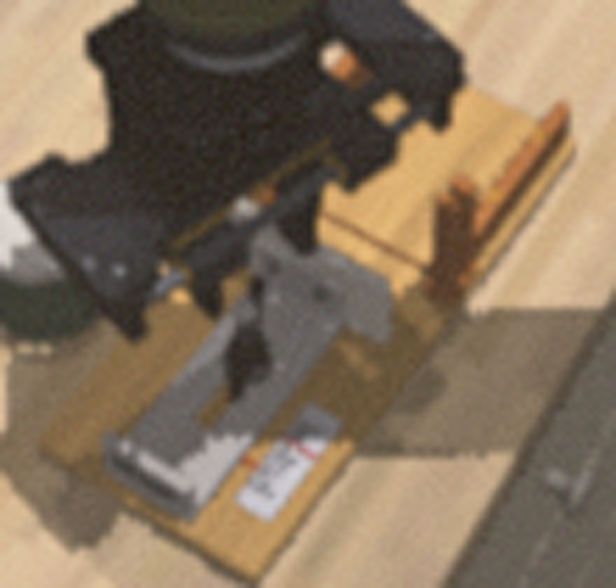

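```bash
python3 - <<'E'
from h import *
for W in(85,95,102,110,120):
    u=np.array([np.cos(np.radians(W)),np.sin(np.radians(W)),0])*.033
    print(W,[((proj("scene",np.array([.4815,.187,z])+s*u)-[265,195]+.5)*5.6-.5).round() for s in(1,-1) for z in(.056,.036)])
E
```

```text
85 [array([207., 373.]), array([209., 396.]), array([290., 276.]), array([291., 298.])]
95 [array([217., 379.]), array([219., 401.]), array([280., 271.]), array([281., 294.])]
102 [array([225., 382.]), array([227., 404.]), array([272., 268.]), array([273., 291.])]
110 [array([235., 384.]), array([237., 406.]), array([263., 266.]), array([264., 289.])]
120 [array([247., 385.]), array([249., 407.]), array([251., 265.]), array([253., 288.])]
```

The wing is at about world 114°, nut about −1.1, so it went a little further than I worked out. The fingers at 70° are clear of it, so I'll descend for the second stroke.

```bash
python3 -m handwheel '[[0.044,0.0007,-0.0002,0.03,0,0,0],[0.044,0,0,0.018,0,0,0],[0.044,0,0,0.012,0,0,0],[0.044,0,0,0,0,0,-8],[0.044,0,0,0,0,0,-8],[0.044,0,0,0,0,0,-8],[0.044,0,0,0,0,0,-8],[0.044,0,0,0,0,0,-8],[0.044,0,0,0,0,0,-8],[0.044,0,0,0,0,0,-8],[0.044,0,0,0,0,0,-8]]'
python3 -c "from h import *;go(.4812,.1862,.042,-18)"
```

```text
time: 10.25
position: [0.482, 0.1871, 0.0426]
tool_rot: [-2.909, -1.185, -0.004]
ft_force: [2.2, 2.0, 0.2]
grip_width: 0.503
grip_force: 0.8
t 10.25 pos [0.482  0.1871 0.0426] line -45.7 tilt [0.0022 0.0015] q [ 0.44  0.37 -0.98  1.95  0.36  1.01 -1.5 ] F [2.2 2.  0.2] T [ 0.26 -0.35 -0.06]
shift [-0.0012  0.      0.0006] norm 0.0013
turn z -27.67696419421577
```

```bash
python3 -m handwheel '[[0.044,0,0,0,0,0,-7],[0.044,0,0,0,0,0,-7],[0.044,0,0,0,0,0,-7],[0.044,0,0,0,0,0,-7],[0.044,0,0,0,0,0,0],[0.044,0,0,0,0,0,8],[0.044,0,0,-0.03,0,0,0],[0.044,0,0,-0.04,0,0,0]]'
python3 - <<'E'
from h import *
import cv2
go(.4864,.295,.11,-3)
a,_=ctrl.get_image("scene");a=cv2.resize(a[195:300,265:375],(616,588),interpolation=cv2.INTER_CUBIC)
cv2.imwrite("pics/s4.png",a)
E
```

```text
time: 11.25
position: [0.4799, 0.1857, 0.112]
tool_rot: [-2.665, -1.662, 0.004]
ft_force: [0.2, 0.6, -0.2]
grip_width: 0.502
grip_force: 0.0
t 11.25 pos [0.4799 0.1857 0.112 ] line -26.1 tilt [-0.0026 -0.0008] q [ 0.58  0.29 -1.13  1.89  0.29  1.14 -1.11] F [ 0.2  0.6 -0.2] T [ 0.02 -0.14 -0.01]
shift [ 0.101  -0.0423  0.0019] norm 0.1095
turn z -23.094383775329476
```

View pics/s4.png

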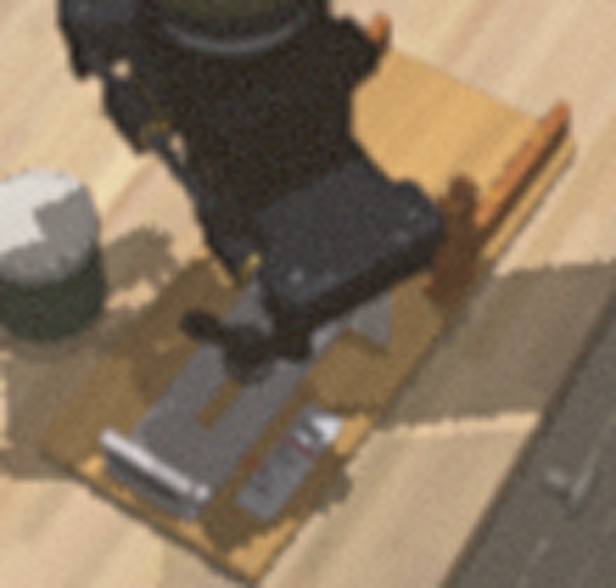

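```bash
python3 - <<'E'
from h import *
for W in(0,10,17,24,32,40):
    u=np.array([np.cos(np.radians(W)),np.sin(np.radians(W)),0])*.033
    print(W,[((proj("scene",np.array([.4815,.187,z])+u)-[265,195]+.5)*5.6-.5).round() for z in(.056,.046,.036)])
E
python3 -m handwheel '[[0.0,0.0505,-0.0212,0,0,0,0],[0.0,0.0505,-0.0212,0,0,0,0],[0.0,0,0,0,0,0,-7.7],[0.0,0,0,0,0,0,-7.7],[0.0,0,0,0,0,0,-7.7],[0.0,0,0,0,0,0,0]]'
python3 -c "from h import *;go(.4864,.295,.032,-2.8)"
```

```text
0 [array([190., 294.]), array([192., 306.]), array([193., 317.])]
10 [array([185., 303.]), array([186., 315.]), array([187., 326.])]
17 [array([182., 310.]), array([183., 322.]), array([184., 333.])]
24 [array([180., 317.]), array([181., 329.]), array([183., 340.])]
32 [array([179., 326.]), array([181., 337.]), array([182., 348.])]
40 [array([180., 334.]), array([181., 345.]), array([182., 356.])]
time: 12.05
position: [0.4869, 0.2955, 0.1116]
tool_rot: [-2.279, -2.162, 0.001]
ft_force: [-0.7, 0.2, -0.3]
grip_width: 0.012
grip_force: 0.0
t 12.05 pos [0.4869 0.2955 0.1116] line -3.0 tilt [-0.0007 -0.0003] q [ 0.34  0.48 -1.16  1.76  0.47  1.21 -1.  ] F [-0.7  0.2 -0.3] T [-0.06 -0.14 -0.04]
shift [-0.0005 -0.0004  0.0796] norm 0.0796
turn z -0.23915114775297752
```

The nut now reads about +0.35, so it is free. I'll descend behind the tab and push it in stages.

```bash
python3 -m handwheel '[[0.0,-0.0005,-0.0004,0.04,0,0,0],[0.0,0,0,0.025,0,0,0],[0.0,0,0,0.0146,0,0,0],[0.0,-0.01,0,0,0,0,0],[0.0,-0.006,0,0,0,0,0],[0.0,-0.005,0,0,0,0,0],[0.0,-0.004,0,0,0,0,0],[0.0,-0.004,0,0,0,0,0]]'
python3 -c "from h import *;go(.4864,.295,.032,-2.8)"
python3 -m handwheel '[[0.0,-0.002,0,0,0,0,0],[0.0,0,0,0,0,0,0]]'
python3 - <<'E'
from h import *
import cv2
go(.4864,.295,.032,-2.8)
im,_=ctrl.get_image("top");a=cv2.resize(im[200:270,225:345],None,fx=6.5,fy=6.5,interpolation=cv2.INTER_CUBIC)
im,_=ctrl.get_image("scene");b=cv2.resize(im[240:300,280:350],None,fx=8,fy=8,interpolation=cv2.INTER_CUBIC)
o=np.zeros((600,800,3),np.uint8);o[:280,:520]=a[100:380,:520];o[290:590,:560]=b[:300] if False else cv2.resize(b,(560,480))[180:480]
cv2.imwrite("pics/m1.png",o)
E
```

```text
time: 13.05
position: [0.4856, 0.2663, 0.0331]
tool_rot: [2.276, 2.165, 0.002]
ft_force: [-0.1, 1.6, 0.3]
grip_width: 0.005
grip_force: 0.8
t 13.05 pos [0.4856 0.2663 0.0331] line -2.9 tilt [0.0012 0.0006] q [ 0.35  0.54 -1.09  1.87  0.55  1.07 -1.01] F [-0.1  1.6  0.3] T [ 0.36 -0.12 -0.04]
shift [ 0.0287 -0.0006  0.0011] norm 0.0287
turn z -0.08097302817162699
time: 13.3
position: [0.4853, 0.2637, 0.0324]
tool_rot: [2.276, 2.164, -0.0]
ft_force: [0.8, 0.7, -0.1]
grip_width: 0.004
grip_force: 0.3
t 13.3 pos [0.4853 0.2637 0.0324] line -2.9 tilt [ 0.0003 -0.0006] q [ 0.35  0.54 -1.09  1.87  0.55  1.07 -1.01] F [ 0.8  0.7 -0.1] T [ 0.07 -0.2  -0.02]
shift [ 0.0313 -0.0005  0.0004] norm 0.0313
turn z -0.093001001384863
```

View pics/m1.png

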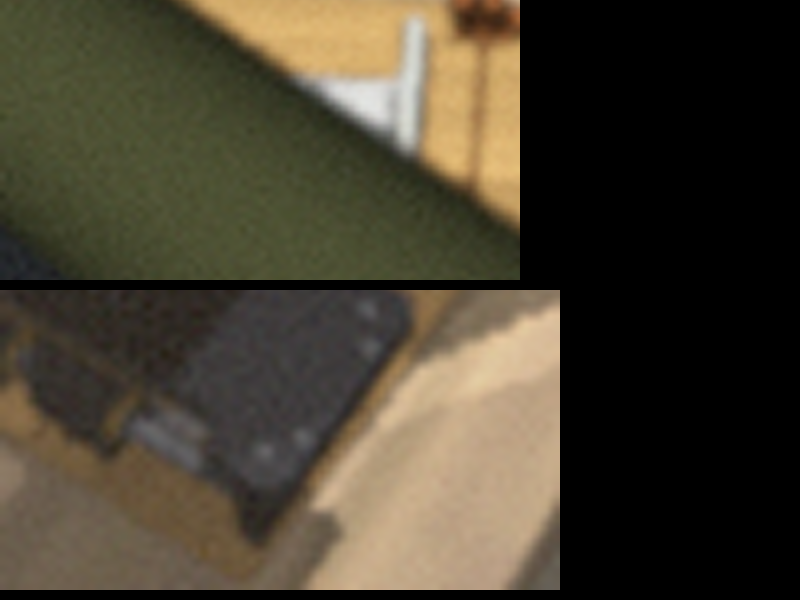

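The top view shows the plate's end at crop (418,118), where it was (373,118), so it has moved about 19.5 mm. That puts it close to the target, so I'll retreat and measure it in the open.

```bash
python3 -m handwheel '[[0.0,0.012,0,0,0,0,0],[0.0,0,0,-0.05,0,0,0],[0.0,0.02,0,-0.05,0,0,0],[0.0,0.06,0,0,0,0,0],[0.0,0.06,0,0,0,0,0],[0.0,0.06,0,0,0,0,0]]'
python3 - <<'E'
from h import *
import cv2
go(.4864,.28,.132,-2.8)
ims={}
for n in("top","scene"):
    ims[n]=np.mean([ctrl.get_image(n)[0].astype(float) for _ in range(5)],0).astype(np.uint8);cv2.imwrite(f"pics/{n}2.png",ims[n])
a=cv2.resize(ims["top"][210:264,230:290],None,fx=10,fy=10,interpolation=cv2.INTER_CUBIC)[:600]
b=cv2.resize(ims["scene"][240:290,285:325],None,fx=10,fy=10,interpolation=cv2.INTER_CUBIC)
o=np.zeros((560,800,3),np.uint8);o[:540,:400]=a[:540,:400];o[:500,400:]=b
cv2.imwrite("pics/m2.png",o)
E
```

```text
time: 14.15
position: [0.4958, 0.4779, 0.132]
tool_rot: [2.277, 2.164, -0.001]
ft_force: [0.9, -0.2, 0.7]
grip_width: 0.004
grip_force: 0.0
t 14.15 pos [0.4958 0.4779 0.132 ] line -2.9 tilt [ 0.0001 -0.0008] q [-0.12  0.68 -1.04  1.43  0.59  1.36 -1.23] F [ 0.9 -0.2  0.7] T [ 0.01 -0.13 -0.02]
shift [-0.1982  0.0007  0.0002] norm 0.1982
turn z -0.12285040074991116
```

View pics/m2.png

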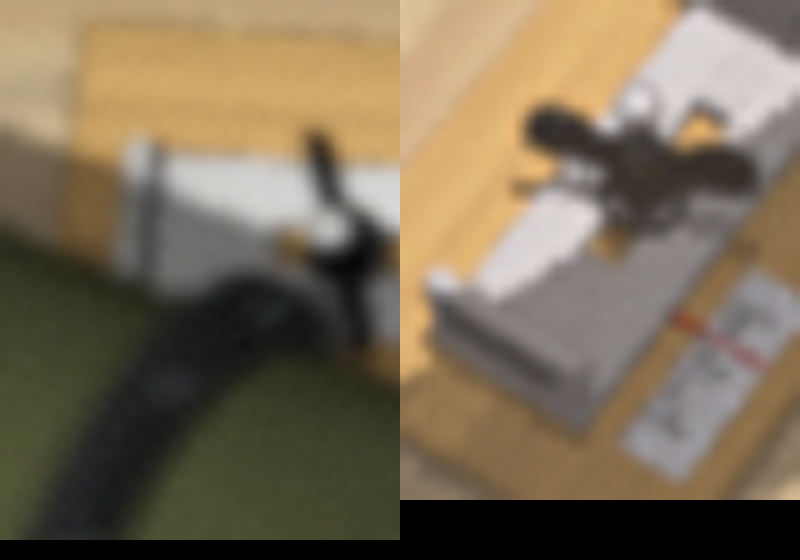

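The arm still covers part of the top view. In the scene crop the pointer (685,320) stands nearly in line with the red line (705,333)–(765,365). The pointer sits higher than the scale, though, so parallax has to come out, and I'll do that numerically.

```bash
python3 - <<'E'
from h import *
import cv2
P=np.array([.4812-.0485*0-.062*.0488,.1862-.062*.9988,-.0488])
def reds(n,im,box):
    u0,u1,v0,v1=box;k=8
    a=cv2.resize(im[v0:v1,u0:u1].astype(np.float32),None,fx=k,fy=k,interpolation=cv2.INTER_CUBIC)
    r=a[...,2]-(a[...,1]+a[...,0])/2*1.0
    r=a[...,2]-a[...,1]-0.5*np.maximum(a[...,1]-a[...,0],0)  # wood has g-b large
    t=r.max()*.6; m=(r>t).astype(np.uint8);N,L,S,_=cv2.connectedComponentsWithStats(m)
    for i in range(1,N):
        if S[i,4]<20: continue
        v,u=np.nonzero(L==i);w=r[v,u];p=np.array([(u*w).sum()/w.sum(),(v*w).sum()/w.sum()]);p=(p+.5)/k-.5+[u0,v0]
        ext=[(inv(P,atz(n,(np.array(e)+.5)/k-.5+[u0,v0],.0165))*1e3).round(1)[:2] for e in((u.min(),v[u==u.min()].mean()),(u.max(),v[u==u.max()].mean()))]
        print(n,S[i,4],p.round(2),"g16.5",(inv(P,atz(n,p,.0165))*1e3).round(1)[:2],"g22",(inv(P,atz(n,p,.022))*1e3).round(1)[:2],ext)
reds("top",cv2.imread("pics/top0.png"),(240,268,240,258))
reds("scene",cv2.imread("pics/scene0.png"),(302,328,262,290))
print("now");reds("scene",cv2.imread("pics/scene2.png"),(302,328,262,290))
E
```

```text
top 465 [249.48 243.77] g16.5 [-25.8 104.3] g22 [-26.4 103.4] [array([-24.4, 109. ]), array([-25. , 100.5])]
top 96 [255.89 247.87] g16.5 [-36.7  84.5] g22 [-37.2  83.7] [array([-37.3,  85.8]), array([-35.3,  83.1])]
scene 610 [318.4  274.65] g16.5 [-44.   86.6] g22 [-45.8  89.1] [array([-33.7,  87. ]), array([-53.3,  85.6])]
scene 351 [309.37 277.19] g16.5 [-28.2 105.8] g22 [-30.1 108.2] [array([-24.2, 107.2]), array([-32.5, 104.7])]
now
scene 809 [316.12 273.41] g16.5 [-36.9  86.8] g22 [-38.7  89.3] [array([-23.4,  87.8]), array([-52.7,  85.8])]
```

```bash
python3 - <<'E'
from h import *
import cv2
a=cv2.imread("pics/top0.png");b=cv2.imread("pics/top2.png")
for n,im in(("0",a),("2",b)):
    for v in(220,222,224,226,228):
        print(n,v,[tuple(int(x) for x in im[v,u,[0,2]]) for u in range(278,304)])
for u in (232,233,234,235,236,237,238,239,240): print(u,b[[214,220,226],u].tolist())
P=np.array([.4782,.1243,-.0488])
# predicted pixels for features at P
for g in((.04,.150,.016),(.04,-.035,.016),(.0,-.035,.016),(.04,-.012,.068),(.04,-.004,.068),(.02,.113+.012,.048)): print(g,proj("top",w(P,g)).round(2))
E
```

```text
0 220 [(109, 212), (114, 207), (153, 203), (190, 205), (195, 200), (158, 174), (114, 170), (103, 194), (109, 211), (111, 210), (105, 207), (107, 211), (104, 209), (105, 209), (95, 197), (92, 186), (73, 155), (52, 123), (34, 93), (33, 94), (36, 99), (40, 108), (40, 104), (34, 99), (45, 110), (38, 110)]
0 222 [(100, 201), (118, 201), (160, 202), (190, 203), (185, 187), (136, 149), (96, 148), (94, 182), (100, 200), (101, 204), (105, 206), (100, 203), (107, 207), (101, 205), (94, 195), (94, 189), (91, 182), (91, 182), (86, 179), (81, 168), (68, 147), (61, 138), (65, 147), (76, 163), (78, 165), (80, 171)]
0 224 [(103, 202), (118, 195), (157, 193), (192, 204), (180, 183), (119, 136), (93, 155), (95, 191), (106, 207), (106, 206), (108, 206), (105, 207), (107, 207), (100, 203), (103, 203), (102, 205), (101, 202), (104, 206), (105, 207), (96, 194), (82, 174), (76, 165), (86, 182), (99, 200), (102, 202), (105, 205)]
0 226 [(108, 181), (125, 174), (170, 188), (193, 202), (175, 182), (115, 133), (85, 146), (95, 186), (100, 196), (100, 200), (98, 198), (97, 195), (100, 200), (100, 196), (101, 199
[... 1981 characters left out ...]
37, 176, 199], [134, 167, 189], [76, 96, 110]]
233 [[134, 175, 197], [136, 169, 189], [79, 98, 110]]
234 [[134, 173, 196], [134, 166, 188], [76, 97, 109]]
235 [[135, 174, 198], [130, 163, 183], [70, 92, 107]]
236 [[129, 169, 193], [117, 152, 176], [63, 90, 108]]
237 [[114, 157, 183], [102, 146, 174], [58, 93, 117]]
238 [[100, 150, 182], [96, 150, 187], [61, 100, 127]]
239 [[96, 154, 190], [96, 156, 194], [64, 105, 135]]
240 [[98, 156, 193], [97, 156, 196], [69, 113, 144]]
(0.04, 0.15, 0.016) [236.17 220.71]
(0.04, -0.035, 0.016) [298.55 224.37]
(0.0, -0.035, 0.016) [297.62 237.81]
(0.04, -0.012, 0.068) [289.7  220.98]
(0.04, -0.004, 0.068) [286.89 220.82]
(0.02, 0.125, 0.048) [242.1  226.21]
```

Against the knife slot and board edge, the plate puts the stop at about 13.1 mm. The pointer gives about 12.7. I'll nudge it about 1 mm more.

```bash
python3 -m handwheel '[[0.0,-0.06,0,0,0,0,0],[0.0,-0.06,0,0,0,0,0],[0.0,-0.06,0,0,0,0,0],[0.0,-0.017,0,0.04,0,0,0],[0.0,0,0,0.04,0,0,0],[0.0,0,0,0.02,0,0,0],[0.0,-0.01,0,0,0,0,0],[0.0,-0.005,0,0,0,0,0],[0.0,0,0,0,0,0,0]]'
python3 -c "from h import *;go(.4853,.2627,.032,-2.8)"
```

```text
time: 15.78
position: [0.486, 0.2643, 0.0337]
tool_rot: [2.276, 2.164, 0.003]
ft_force: [0.5, -0.2, -0.0]
grip_width: 0.007
grip_force: 0.0
t 15.78 pos [0.486  0.2643 0.0337] line -2.9 tilt [0.0022 0.0004] q [ 0.35  0.54 -1.1   1.87  0.55  1.07 -1.01] F [ 0.5 -0.2 -0. ] T [-0.05 -0.06 -0.04]
shift [-0.0016 -0.0007  0.0017] norm 0.0025
turn z -0.10948378893741051
```

```bash
python3 -m handwheel '[[0.0,-0.0016,0,0.001,0,0,0],[0.0,0,0,0,0,0,0]]'
python3 -c "from h import *;go(.4853,.2627,.032,-2.8)"
python3 -m handwheel '[[0.0,-0.0003,0,0,0,0,0],[0.0,0,0,0,0,0,0]]'
python3 -c "from h import *;go(.4853,.2627,.032,-2.8)"
```

```text
time: 16.02
position: [0.4854, 0.2633, 0.032]
tool_rot: [2.276, 2.165, 0.003]
ft_force: [1.0, 0.5, 1.0]
grip_width: 0.009
grip_force: 0.6
t 16.02 pos [0.4854 0.2633 0.032 ] line -2.9 tilt [0.0013 0.001 ] q [ 0.35  0.54 -1.09  1.87  0.55  1.07 -1.01] F [1.  0.5 1. ] T [ 0.22 -0.21  0.02]
shift [-0.0006 -0.0001 -0.    ] norm 0.0006
turn z -0.05549260785770116
time: 16.27
position: [0.4851, 0.2627, 0.0316]
tool_rot: [-2.276, -2.165, -0.001]
ft_force: [1.3, 1.5, 1.3]
grip_width: 0.004
grip_force: 0.8
t 16.27 pos [0.4851 0.2627 0.0316] line -2.9 tilt [0.0004 0.0005] q [ 0.36  0.54 -1.09  1.87  0.55  1.07 -1.01] F [1.3 1.5 1.3] T [ 0.37 -0.18 -0.01]
shift [-0.      0.0002 -0.0004] norm 0.0004
turn z -0.055569645579907956
```

```bash
python3 -m handwheel '[[0.0,0.012,0,0,0,0,0],[0.0,0,0,-0.05,0,0,0],[0.0,0.02,0,-0.05,0,0,0],[0.0,0.06,0,0,0,0,0],[0.0,0.06,0,0,0,0,0],[0.0,0.06,0,0,0,0,0]]'
cat >>h.py <<'E'
import cv2
def plate():
    im=np.mean([ctrl.get_image("top")[0].astype(float) for _ in range(4)],0);r=[]
    for v in(221,222,223,224):
        p=im[v,284:293,0];e=np.clip(p-112,0,None);r.append((e*np.arange(284,293)).sum()/e.sum())
    b=cv2.imread("pics/top2.png").astype(float);q=[]
    for v in(221,222,223,224):
        p=b[v,284:293,0];e=np.clip(p-112,0,None);q.append((e*np.arange(284,293)).sum()/e.sum())
    print("plate px",np.round(r,2),"ref(13.1)",np.round(q,2),"moved mm",(np.mean(r)-np.mean(q))/.351)
def darknut(name):
    "dark pixels of wing nut in the scene view: compare with wings at angle W"
    im=np.mean([ctrl.get_image(name)[0].astype(float) for _ in range(3)],0);g=im.max(2)
    best=[]
    for W in range(0,180,3):
        s=[]
        for rr in(-.03,-.026,-.022,-.018,-.014,.014,.018,.022,.026,.03):
            for z in(.042,.048,.053):
                u=proj(name,[.4815+rr*np.cos(np.radians(W)),.187+rr*np.sin(np.radians(W)),z]);s.append(cv2.getRectSubPix(g.astype(np.float32),(1,1),tuple(u))[0,0])
        best.append((round(float(np.mean(s)),1),W))
    print(name,"W(world,mod180) best",sorted(best)[:6])
E
python3 -c "from h import *;go(.4812,.1862,.11,-3);plate();darknut('scene');darknut('top')"
```

```text
time: 17.02
position: [0.4957, 0.4757, 0.1309]
tool_rot: [2.277, 2.163, -0.002]
ft_force: [1.3, 0.1, 0.8]
grip_width: 0.003
grip_force: 0.0
t 17.02 pos [0.4957 0.4757 0.1309] line -2.9 tilt [-0.0002 -0.0013] q [-0.11  0.68 -1.04  1.43  0.59  1.36 -1.23] F [1.3 0.1 0.8] T [ 0.02 -0.15 -0.03]
shift [-0.2898  0.0003  0.0213] norm 0.2906
turn z 0.06251200111071853
plate px [288.44 288.42 288.43 288.39] ref(13.1) [288.27 288.19 288.08 287.98] moved mm 0.8308338039415034
scene W(world,mod180) best [(79.5, 18), (80.1, 15), (82.7, 21), (83.6, 12), (89.6, 24), (90.2, 9)]
top W(world,mod180) best [(52.8, 9), (53.0, 12), (59.2, 6), (59.9, 15), (68.0, 3), (72.2, 18)]
```

The stop moved 0.8–1.0 mm, so it is now at about 12.2 mm. The nut's wing is at world 15°, about +0.3. Now I'll tighten by turning clockwise.

```bash
python3 -m handwheel '[[0.044,-0.058,0,0.004,0,0,0],[0.044,-0.058,0,0.004,0,0,0],[0.044,-0.058,0,0.004,0,0,0],[0.044,-0.058,0,0.004,0,0,0],[0.044,-0.0578,0.0003,0.005,0,0,0],[0.044,0,0,0,0,0,-10.2],[0.044,0,0,0,0,0,-10.2],[0.044,0,0,0,0,0,-10.2],[0.044,0,0,0,0,0,-10.2],[0.044,0,0,0,0,0,-10.2],[0.044,0,0,0,0,0,-10.2],[0.044,0,0,0,0,0,0]]'
python3 -c "from h import *;go(.4815,.187,.042,58)"
```

```text
time: 19.02
position: [0.4815, 0.1835, 0.1104]
tool_rot: [0.863, 3.02, -0.001]
ft_force: [0.5, -0.7, 0.1]
grip_width: 0.498
grip_force: 0.0
t 19.02 pos [0.4815 0.1835 0.1104] line 58.1 tilt [ 0.0003 -0.0009] q [ 0.73  0.44 -1.36  1.89  0.47  1.19  0.23] F [ 0.5 -0.7  0.1] T [ 0.06 -0.14 -0.01]
shift [0.0019 0.003  0.0684] norm 0.0685
turn z 0.11831242596926472
```

```bash
python3 -m handwheel '[[0.044,0.0019,0.003,0,0,0,0],[0.044,0,0,0.02,0,0,0]]'
python3 -c "from h import *;go(.4815,.187,.042,58)"
```

```text
time: 19.27
position: [0.4825, 0.1887, 0.0909]
tool_rot: [0.86, 3.019, 0.002]
ft_force: [-0.5, 0.3, 0.1]
grip_width: 0.506
grip_force: 0.0
t 19.27 pos [0.4825 0.1887 0.0909] line 58.2 tilt [0.0031 0.0005] q [ 0.69  0.46 -1.32  1.9   0.49  1.16  0.2 ] F [-0.5  0.3  0.1] T [ 0.06 -0.12  0.02]
shift [ 0.0001 -0.0021  0.0489] norm 0.0489
turn z 0.2116229700680492
```

Joint 3 eases off as the tool descends. I'll go down and turn clockwise.

```bash
python3 -m handwheel '[[0.044,0,-0.0018,0.025,0,0,0],[0.044,0,0,0.015,0,0,0],[0.044,0,0,0.009,0,0,0],[0.044,0,0,0,0,0,5],[0.044,0,0,0,0,0,8],[0.044,0,0,0,0,0,8],[0.044,0,0,0,0,0,8],[0.044,0,0,0,0,0,8],[0.044,0,0,0,0,0,8],[0.044,0,0,0,0,0,8],[0.044,0,0,0,0,0,8]]'
python3 -c "from h import *;go(.4815,.187,.042,-110)"
```

```text
time: 20.65
position: [0.4805, 0.1884, 0.0417]
tool_rot: [-2.276, -2.164, -0.004]
ft_force: [0.2, 2.8, 0.1]
grip_width: 0.508
grip_force: 1.0
t 20.65 pos [0.4805 0.1884 0.0417] line -2.9 tilt [0.0011 0.0022] q [ 0.47  0.38 -1.02  1.95  0.38  1.02 -0.78] F [0.2 2.8 0.1] T [ 0.53 -0.14  0.05]
shift [-0.0013  0.001  -0.0003] norm 0.0017
turn z 107.11602653773812
```

```bash
python3 -m handwheel '[[0.044,-0.001,0.001,0,0,0,8],[0.044,0,0,0,0,0,9],[0.044,0,0,0,0,0,9],[0.044,0,0,0,0,0,9],[0.044,0,0,0,0,0,9],[0.044,0,0,0,0,0,9],[0.044,0,0,0,0,0,9],[0.044,0,0,0,0,0,9],[0.044,0,0,0,0,0,9],[0.044,0,0,0,0,0,9],[0.044,0,0,0,0,0,9],[0.044,0,0,0,0,0,9]]'
python3 -c "from h import *;go(.4815,.187,.042,-110)"
```

```text
time: 22.15
position: [0.482, 0.1871, 0.0419]
tool_rot: [-3.092, 0.543, -0.003]
ft_force: [-0.0, 1.1, 0.8]
grip_width: 0.507
grip_force: 1.3
t 22.15 pos [0.482  0.1871 0.0419] line -109.9 tilt [0.0019 0.0017] q [ 0.2   0.28 -0.69  1.96  0.21  0.97 -2.51] F [-0.   1.1  0.8] T [ 0.49 -0.01  0.06]
shift [-0.0004  0.0002 -0.0001] norm 0.0005
turn z 0.07716644859885946
```

```bash
python3 -m handwheel '[[0.044,0,0,0,0,0,6],[0.044,0,0,0,0,0,0],[0.044,0,0,0,0,0,-9],[0.044,0,0,-0.03,0,0,0],[0.044,0,0,-0.035,0,0,-8],[0.044,0,0,0,0,0,-10.5],[0.044,0,0,0,0,0,-10.5],[0.044,0,0,0,0,0,-10.5],[0.044,0,0,0,0,0,-10.5],[0.044,0,0,0,0,0,-10.5],[0.044,0,0,0,0,0,-10.5],[0.044,0,0,0,0,0,-10.5]]'
python3 -c "from h import *;go(.4815,.187,.107,70);darknut('scene')"
```

```text
time: 23.65
position: [0.4813, 0.1852, 0.1063]
tool_rot: [2.645, 1.694, -0.001]
ft_force: [0.8, 0.3, -0.2]
grip_width: 0.504
grip_force: 0.0
t 23.65 pos [0.4813 0.1852 0.1063] line -24.7 tilt [-0.0001 -0.0008] q [ 0.4   0.23 -0.9   1.9   0.2   1.11 -1.01] F [ 0.8  0.3 -0.2] T [-0.05 -0.06 -0.01]
shift [ 0.0017 -0.0006 -0.0007] norm 0.002
turn z -94.7122988237237
scene W(world,mod180) best [(52.9, 39), (53.2, 42), (53.6, 36), (54.4, 45), (55.7, 33), (56.0, 48)]
```

```bash
python3 -m handwheel '[[0.044,0.0017,-0.0006,0,0,0,-10.3],[0.044,0,0,0,0,0,-10.3],[0.044,0,0,0,0,0,-10.3],[0.044,0,0,0,0,0,-10.3],[0.044,0,0,0,0,0,-10.3],[0.044,0,0,0,0,0,-10.3],[0.044,0,0,0,0,0,-10.3],[0.044,0,0,0,0,0,-10.3],[0.044,0,0,0,0,0,-10.3],[0.044,0,0,0,0,0,-10.3],[0.044,0,0,0,0,0,0]]'
python3 -c "from h import *;go(.4815,.187,.042,78);darknut('scene')"
```

```text
time: 25.18
position: [0.4815, 0.1872, 0.1062]
tool_rot: [-0.339, -3.123, -0.0]
ft_force: [0.3, -0.8, -0.5]
grip_width: 0.504
grip_force: 0.0
t 25.18 pos [0.4815 0.1872 0.1062] line 77.6 tilt [-0.0005  0.0001] q [ 0.64  0.35 -1.22  1.89  0.36  1.15  0.64] F [ 0.3 -0.8 -0.5] T [ 0.1  -0.12  0.01]
shift [-0.0001 -0.0002  0.0642] norm 0.0642
turn z -0.40409194455605757
scene W(world,mod180) best [(58.6, 36), (59.4, 39), (59.5, 33), (60.6, 30), (61.7, 42), (64.6, 27)]
```

```bash
python3 -m handwheel '[[0.044,0,0,0.03,0,0,0],[0.044,0,0,0.02,0,0,0],[0.044,0,0,0.014,0,0,0],[0.044,0,0,0,0,0,7],[0.044,0,0,0,0,0,8],[0.044,0,0,0,0,0,8],[0.044,0,0,0,0,0,8],[0.044,0,0,0,0,0,8],[0.044,0,0,0,0,0,8],[0.044,0,0,0,0,0,8],[0.044,0,0,0,0,0,8],[0.044,0,0,0,0,0,8]]'
python3 -c "from h import *;go(.4815,.187,.042,-28)"
```

```text
time: 26.82
position: [0.4813, 0.1891, 0.0423]
tool_rot: [-2.089, -2.345, -0.003]
ft_force: [-0.4, 2.2, -1.1]
grip_width: 0.505
grip_force: 1.3
t 26.82 pos [0.4813 0.1891 0.0423] line 6.6 tilt [0.0003 0.0022] q [ 0.36  0.33 -0.88  1.95  0.3   1.   -0.55] F [-0.4  2.2 -1.1] T [ 0.66 -0.1   0.08]
shift [-0.0021 -0.0001  0.0003] norm 0.0021
turn z 34.59677273808998
```

Next, the last 35°. Then I'll back off, lift, move away and check.

```bash
python3 -m handwheel '[[0.044,0,0,0,0,0,8],[0.044,0,0,0,0,0,8],[0.044,0,0,0,0,0,8],[0.044,0,0,0,0,0,7],[0.044,0,0,0,0,0,4],[0.044,0,0,0,0,0,0]]'
python3 -c "from h import *;go(.4815,.187,.042,-28)"
python3 -m handwheel '[[0.044,0,0,0,0,0,-10],[0.044,0,0,-0.03,0,0,0],[0.044,0,0,-0.05,0,0,0],[0.044,0,0,-0.03,0,0,0]]'
python3 -c "from h import *;go(.50,.48,.15)"
```

```text
time: 27.58
position: [0.4821, 0.1888, 0.0428]
tool_rot: [-2.694, -1.616, -0.004]
ft_force: [0.7, 2.3, 0.0]
grip_width: 0.511
grip_force: 1.2
t 27.57 pos [0.4821 0.1888 0.0428] line -28.1 tilt [0.0018 0.0017] q [ 0.27  0.3  -0.77  1.95  0.25  0.98 -1.11] F [0.7 2.3 0. ] T [ 0.56 -0.38  0.06]
shift [-0.0019  0.0003  0.0008] norm 0.0021
turn z -0.08889387495153755
time: 28.08
position: [0.482, 0.1873, 0.1544]
tool_rot: [2.542, 1.843, 0.001]
ft_force: [0.5, 0.0, -0.8]
grip_width: 0.506
grip_force: 0.0
t 28.07 pos [0.482  0.1873 0.1544] line -18.1 tilt [ 0.0015 -0.0004] q [ 0.37  0.16 -0.85  1.84  0.13  1.2  -0.84] F [ 0.5  0.  -0.8] T [-0.05 -0.14  0.03]
shift [ 0.2838 -0.0739  0.0043] norm 0.2933
```

```bash
python3 -m handwheel '[[0.044,0.0568,-0.0148,0,0,0,0],[0.044,0.0568,-0.0148,0,0,0,0],[0.044,0.0568,-0.0148,0,0,0,0],[0.044,0.0568,-0.0148,0,0,0,0],[0.044,0.0568,-0.0148,0,0,0,0],[0.044,0,0,0,0,0,0]]'
python3 - <<'E'
from h import *
go(.5,.48,.15);plate();darknut('scene');darknut('top')
im=cv2.imread("pics/scene0.png")
class C: get_image=staticmethod(lambda n:(cv2.imread(f"pics/{n}0.png"),0))
import h;h.ctrl=C;print("initial");darknut('scene');darknut('top')
E
```

```text
time: 28.82
position: [0.4957, 0.4857, 0.1509]
tool_rot: [-2.533, -1.851, 0.004]
ft_force: [-0.3, 0.1, -0.1]
grip_width: 0.503
grip_force: 0.0
t 28.82 pos [0.4957 0.4857 0.1509] line -17.7 tilt [-0.0045  0.0021] q [-0.24  0.59 -0.85  1.39  0.44  1.35 -1.4 ] F [-0.3  0.1 -0.1] T [-0.1  -0.07  0.  ]
shift [-0.0041  0.0058  0.0008] norm 0.0072
plate px [288.5  288.41 288.4  288.39] ref(13.1) [288.27 288.19 288.08 287.98] moved mm 0.8439914935954942
scene W(world,mod180) best [(111.2, 120), (112.3, 117), (113.6, 123), (119.5, 114), (126.6, 126), (131.5, 111)]
top W(world,mod180) best [(72.2, 120), (72.7, 117), (79.8, 114), (79.9, 123), (91.8, 111), (94.7, 126)]
initial
scene W(world,mod180) best [(85.0, 114), (85.7, 117), (89.1, 111), (93.3, 120), (95.7, 108), (103.3, 123)]
top W(world,mod180) best [(74.6, 114), (75.8, 117), (80.8, 111), (83.9, 120), (92.2, 108), (98.6, 123)]
```

The nut is at 119° where it started at 115°, only 0.06 rad looser. I'll do a last pointer check in the top view.

```bash
python3 - <<'E'
from h import *
for n in("top","scene"):
    im=np.mean([ctrl.get_image(n)[0].astype(float) for _ in range(6)],0).astype(np.float32)
    r=im[...,2]-im[...,1]-.5*np.maximum(im[...,1]-im[...,0],0)
    P=np.array([.4782,.1243,-.0488])
    for gx in range(-54,-20,3):
        ys=np.arange(70,115,.5);v=np.array([cv2.getRectSubPix(r,(1,1),tuple(map(float,proj(n,w(P,(gx/1e3,y/1e3,.0165))))))[0,0] for y in ys])
        e=np.clip(v-v.max()*.5,0,None);print(n,gx,"peak",v.max().round(),"y",round((e*ys).sum()/e.sum(),2))
E
```

```text
top -54 peak 9.0 y 83.26
top -51 peak 9.0 y 83.73
top -48 peak 13.0 y 84.2
top -45 peak 13.0 y 84.44
top -42 peak 13.0 y 84.66
top -39 peak 16.0 y 84.58
top -36 peak 17.0 y 84.42
top -33 peak 17.0 y 84.04
top -30 peak 17.0 y 83.95
top -27 peak 20.0 y 84.07
top -24 peak 17.0 y 84.06
top -21 peak 9.0 y 84.34
scene -54 peak 17.0 y 90.05
scene -51 peak 31.0 y 86.75
scene -48 peak 30.0 y 86.63
scene -45 peak 31.0 y 86.76
scene -42 peak 25.0 y 86.46
scene -39 peak 25.0 y 86.9
scene -36 peak 28.0 y 86.44
scene -33 peak 29.0 y 85.82
scene -30 peak 35.0 y 85.57
scene -27 peak 37.0 y 85.29
scene -24 peak 29.0 y 85.42
scene -21 peak 10.0 y 88.23
```

```bash
python3 -c "from bench import ctrl;print(ctrl.close_job())"
```

```text
the job is handed in; nothing more can be done
None
```

The job is handed in: I loosened the nut, slid the stop to about 12 mm (measured 11.5–12.2, pointer at the red line), and retightened the nut to within about 0.06 rad of where it started, in about 30 s of the 64 s. I did not check the loose things around the guide again at the end.

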